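Test and sort coin-lock return springs

TASK

Pull the lamp's switch knob straight out to its on stop, then test the spring cartridges one at a time, working along the row from left (+y) to right: lay each in the tester's cradle with its bare end to the load plate and its cap to the brass slide, push the slide until the plate stands on the load line, hold it there for a second and see whether the slide's face stops short of the dotted reference mark (sound) or passes it (weak). Lay each sound cartridge flat in a free compartment of the divided tray with its cap towards the notched end, and each weak one flat in the plain tray; a cartridge that gets knocked out of place must be put right. When all are sorted, draw the slide fully back and push the lamp knob fully in; leave the tokens and the cup alone.

Things in the scene. Friction and masses are not known exactly. Their poses are not given: they have to be found in the camera images.
- spring_1a: spring cartridge lying at the left (+y) place of the row: aluminium housing 44 long x 28 wide x 30 mm high, then a coil (36 mm), then a brass end cap (8 thick, 24 x 24 mm, underside 3 mm up). 88 mm long; the cap presses in up to 34 mm. Origin: centre of the housing's underside; x points to the cap, z up; bare butt end at x = -22, cap face at x = +66 mm. 0.08 kg. 1a or 1b is absent
- spring_1b: cartridge at the left place, if 1a is absent (None); looks just like spring_1a. One of 1a and 1b is sound (about 0.55 N/mm), the other weak (about 0.30 N/mm); the letter does not tell which, at any place
- spring_2a: cartridge at the middle place (or 2b); shape and frame as spring_1a; sound or weak
- spring_2b: cartridge at the middle place, if 2a is absent; shape and frame as spring_1a; sound or weak
- spring_3a: cartridge at the right (-y) place (or 3b, or the place is empty); shape and frame as spring_1a; sound or weak
- spring_3b: cartridge at the right place, if 3a is absent (both may be); shape and frame as spring_1a; sound or weak
- cap_face_1a (a point): centre of the outer face of the end cap of spring_1a, 15 mm above the cartridge's underside; moves with the cap
- cap_face_1b (a point): centre of the outer face of the end cap of spring_1b, 15 mm above the cartridge's underside; moves with the cap
- cap_face_2a (a point): centre of the outer face of the end cap of spring_2a, 15 mm above the cartridge's underside; moves with the cap
- cap_face_2b (a point): centre of the outer face of the end cap of spring_2b, 15 mm above the cartridge's underside; moves with the cap
- cap_face_3a (a point): centre of the outer face of the end cap of spring_3a, 15 mm above the cartridge's underside; moves with the cap
- cap_face_3b (a point): centre of the outer face of the end cap of spring_3b, 15 mm above the cartridge's underside; moves with the cap
- tester: spring tester fixed to the bench, base 280 x 80 x 18 mm. Origin at bench height; x points along the rail from slide to load plate. Cradle: slippery floor at z = 20 mm between guide rails 35 mm apart, 8 mm high. Load plate's face at x = 90 mm unloaded, plate 34 wide, top z = 53; block behind it up to z = 62 mm. Slide's face at x = -28 mm when fully back. All on the line y = 0
- slide (a joint): travel (m) of the brass slide towards the plate: 0 fully back, 0.090 stop; 2 N friction, stays where left (a loaded spring pushes it back). Starts anywhere up to 0.06. Its face reaches the reference mark, a black line with a dot across the base edges at tester x = 32.5 mm, at 0.0605. At the test load: about 0.055 with a sound spring, 0.067 with a weak one
- slide_post (a point): centre of the top of the slide's upright handle post: 16 mm diameter, 42 mm tall, on a block 50 (along the rail) x 34 mm whose top is at z = 53 mm; post top at z = 95 mm. The post's axis is 30 mm behind the slide's pressing face
- load_plate (a joint): travel (m) of the sprung upright load plate away from the slide: 0 unloaded, stop at 0.020; 0.8 N per mm. At 0.010 (8 N, the test load) its face and pointer stand on the load line, a plain black line across the base edges, on both sides of the rails, at tester x = 100 mm
- lamp_knob (a joint): travel (m) of the magnifier lamp's pull knob straight out of the front of its switch box (along -x of knob_head): 0 pushed in, off; 0.016 out at its stop, on. About 4 N friction; stays where left
- knob_head (a point): centre of the black knob's head, a disc 26 mm diameter, 14 mm thick, on a thin stem; its x axis runs along the stem into the box. 40 mm above the bench; 24 mm in front of the box face when pushed in; moves with the knob. The box behind it, fixed, is 60 deep x 70 wide x 62 mm high
- pass_tray: plywood tray fixed to the bench, 116 (x) x 164 (y) mm, floor 3 mm thick, walls up to 11 mm. Two ribs 20 mm wide, as high as the walls, make three compartments 104 long (x) and 36 mm wide, centred at y = -56, 0, +56 mm. The end wall at +x has a thumb notch at each. Origin under its centre. Left or right of the row
- scrap_tray: plain steel tray fixed to the bench, outer size, floor and walls as the pass tray, but undivided: inside 104 (x) x 148 (y) mm. Origin under its centre. Left or right of the row
- token_1: steel token, 30 mm diameter, 4 mm thick; bystander
- token_2: steel token like token_1; bystander
- coin_cup: blue enamel cup, 68 mm across, 58 mm high, origin under its centre; bystander
Mind the look-alikes: they are no part of the job. What is shaped like the part that bears lamp_knob but brown or orange is not meant.

How it is judged:
By the outcome, as a careful person would: the job done as asked, in the order asked, and still so for the second after the job is handed in, with the robot touching nothing.
Of spring_1a, spring_1b only 1 to 1 are there at a start; the rules pass over those that are not, and their reading is None.
Of spring_2a, spring_2b only 1 to 1 are there at a start; the rules pass over those that are not, and their reading is None.
Of spring_3a, spring_3b, screwdriver only 1 to 1 are there at a start; the rules pass over those that are not, and their reading is None.
At some moment in a run one of spring_1a, spring_1b, spring_2a, spring_2b, spring_3a, spring_3b may be knocked a few centimetres aside while the robot is not near it.
It also fails if it takes over 210 s, if anything falls off the work surface, if the arm or the gripper's body presses on something with over 40 N, if the wrist force passes 120 N, or if a joint passes its speed limit or range.

ROBOT

A 6-joint arm with a two-finger parallel gripper is mounted at the origin on the work surface. World frame = base frame: x ahead of the robot, y to its left, z up, the work surface at z = 0. Lengths are in m, angles in rad, forces in N, time in s.
With the tool pointing down it reaches from about 0.275 to 0.875 m from the base axis. Payload 12.5 kg.
Tool frame: the origin (TCP) lies on the mounting face of the last link; the fingertips stand manip.tip_extent ahead of it and the grasp point (between the pads) lies 155 mm ahead of it (manip.tip_extent is the distance from the TCP to the fingertips, in m); z points along the fingers, x is the direction in which the jaws open and shut, and the axes are right-handed (so a half turn about z gives the same grasp; the last joint's range is limited). The gripper opens to 85 mm and grips with 20 to 120 N. Pads are 22 mm wide; open, the fingers measure 114 mm over their backs; the gripper's body (76 mm by 85 mm) begins 54 mm behind the grasp point. The pads swing forward as they close: fully open they stand 13 mm farther back than shut.
Start: joints at [-1.311, 0.351, 1.652, -0, 1.139, -0.085], TCP at [0.186, -0.518, 0.405] pointing down, gripper open.
Joint ranges: [-2.75, 2.75], [-0.79, 2.1], [0.01, 2.65], [-1.57, 4.71], [0.07, 3.14], [-2.87, 2.87]. Speed limits (rad/s): [2.22, 2.22, 2.79, 3.14, 3.14, 3.14].

INTERFACE

Orientations are given as [roll, pitch, yaw] about the fixed x, y, z axes, in that order (R = Rz(yaw) Ry(pitch) Rx(roll)).
In Python, from rig import manip, claw, kinematics, optics, finish_job gives the robot as it stands. Calls block until the motion is done:
- manip.move_pose(position, orientation): joint-space move of the TCP to a pose.
- manip.move_l(position, speed=0.15, frame=None, stop_force=None): straight line of the TCP; frame=None keeps the orientation; speed is the mean speed in m/s. With stop_force (N) it stops when the force on the tool has changed by that much, and returns True; else False.
- manip.move_j(angles): joint-space move.
- claw.gripper_open() and claw.grasp(squeeze=None): open the fingers fully, or close them until they stop; squeeze is the grip in N (None keeps the last).
- manip.wait(seconds).
- kinematics.solve_ik(position, orientation): joint angles nearest the present ones, or None.
- manip.read_state(): the state.
- optics.capture(name): name is "scene" or "side" or "wrist"; returns a dict with "color" (384x512x3 uint8, blue, green, red), "vertical_fov" (degrees; the focal length in pixels is half the picture's height over the tangent of half this angle, whatever the lens; pixels are square), "cx", "cy" (the principal point, pixels), "eye" and "rotation" of the camera in the world; the wrist camera has in their place "mount" (4x4, takes a point from camera to tool coordinates, whose origin is the TCP and whose axes are the tool frame's). Camera axes: x right, y down, z forward; pixel columns grow to the right and rows downward; lengths in m; the calibration is good to about 2 mm. A picture is of the moment at which its call begins: read the wrist's pose just before it. There is no depth.
A pose or a line that the arm cannot do raises manip.Unreachable and nothing moves.
- finish_job(): hands the job in, once; it reports no verdict.
The state is a dict: "clock": time; "joint_pos": joint angles; "qd": joint speeds; "joint_torque": joint torques, N m; "ee_pos": TCP position; "ee_rot": TCP orientation; "wrist_force": force on the tool from outside, world axes, zero at the start; "ft_torque": the same for the moment, N m; "finger_gap": finger opening in m.
Only numpy, scipy, OpenCV 4.12 (cv2) and the standard library are available. Lean on these libraries where they do the work, as an engineer would, in place of code of your own. Each camera call takes 0.05 s, during which the arm holds its last target.

## Working session

There is one attempt and no reset: what is moved stays moved. The work goes in short steps, each a Python script; the robot and the scene stay as the last script left them, time stands still between calls to the robot, and variables do not carry over. Pictures are saved under pics/ and viewed, and the job is handed in when it is done.

```bash
ls; mkdir -p pics
python3 - <<'E'
from rig import manip, claw, kinematics, optics
import cv2
s=manip.read_state(); print(s, manip.tip_extent)
for n in ("scene","side","wrist"):
    c=optics.capture(n); cv2.imwrite(f"pics/a_{n}.png",c["color"])
    print(n,{k:v for k,v in c.items() if k!="color"})
E
```

```text
pics
{'clock': 0.0, 'joint_pos': array([-1.31061985e+00,  3.51232723e-01,  1.65242207e+00,  1.57027968e-05,
        1.13908375e+00, -8.46371589e-02]), 'qd': array([-0.00118012,  0.0011002 ,  0.00129522, -0.0008135 ,  0.00078452,
       -0.00098005]), 'joint_torque': array([ 2.36642736e-04, -5.06095290e+01, -2.91405094e+01, -1.89499769e-05,
        4.52687076e-03,  2.04302137e-05]), 'ee_pos': array([ 0.18588493, -0.51750058,  0.404161  ]), 'ee_rot': array([-3.14148158e+00,  1.14058143e-03, -1.22598921e+00]), 'wrist_force': array([-0.13599064,  0.14943765,  0.21231954]), 'ft_torque': array([ 0.04702063, -0.0013498 ,  0.00447208]), 'finger_gap': 0.08547730556952121} 0.1734
scene {'vertical_fov': 57.39101664621455, 'cx': 259.19520567940583, 'cy': 191.256210744621, 'eye': array([ 1.11806507, -0.21658547,  0.65073289]), 'rotation': array([-2.33318211,  0.00703784,  1.18993013])}
side {'vertical_fov': 57.38158464973684, 'cx': 259.66345960741813, 'cy': 189.48504568807624, 'eye': array([0.41465556, 0.51301016, 0.65908905]), 'rotation': array([-2.40369815, -0.00373753, -2.86577821])}
wrist {'vertical_fov': 59.845005303747186, 'cx': 252.24172055461005, 'cy': 186.7221802925233, 'mount': array([[ 9.99999800e-01, -4.20838945e-04,  4.72736764e-04,
        -1.27489453e-03],
       [ 2.51854000e-04,  9.49821777e-01,  3.12791508e-01,
        -7.95162656e-02],
       [-5.80650522e-04, -3.12791326e-01,  9.49821693e-01,
         2.96869999e-02],
       [ 0.00000000e+00,  0.00000000e+00,  0.00000000e+00,
         1.00000000e+00]])}
```

View pics/a_scene.png

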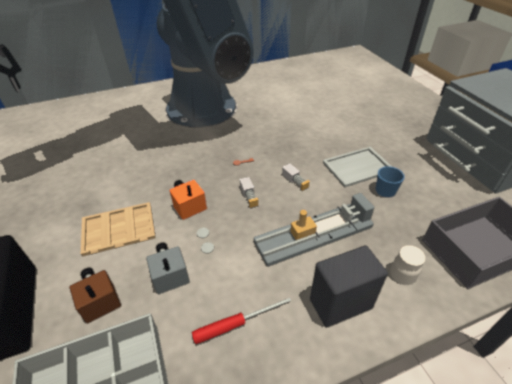

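View pics/a_side.png

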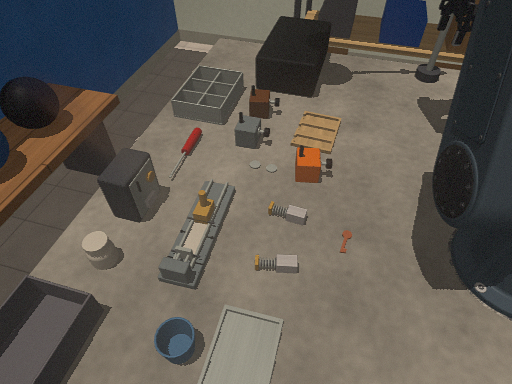

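View pics/a_wrist.png

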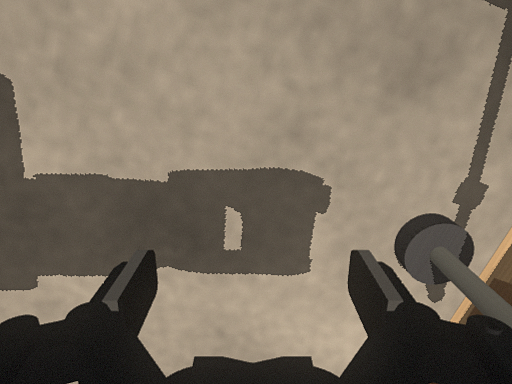

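```bash
cat > h.py <<'E'
from rig import manip, claw, kinematics, optics, finish_job
import numpy as np, cv2
from scipy.spatial.transform import Rotation as Ro
def R(rpy): return Ro.from_euler('xyz',rpy).as_matrix()
def grab(name,fn=None):
    s=manip.read_state(); c=optics.capture(name)
    if name=="wrist":
        T=np.eye(4);T[:3,:3]=R(s["ee_rot"]);T[:3,3]=s["ee_pos"];M=T@c["mount"]
        c["E"]=M[:3,3];c["R"]=M[:3,:3]
    else: c["E"]=np.array(c["eye"]);c["R"]=R(c["rotation"])
    c["f"]=192/np.tan(np.radians(c["vertical_fov"]/2))
    if fn:
        cv2.imwrite(f"pics/{fn}.png",c["color"]); np.savez(f"pics/{fn}.npz",E=c["E"],R=c["R"],f=c["f"],cx=c["cx"],cy=c["cy"])
    return c
def load(fn):
    z=np.load(f"pics/{fn}.npz"); c={k:z[k] for k in z}; c["color"]=cv2.imread(f"pics/{fn}.png"); return c
def ray(c,u,v,z):
    d=c["R"]@np.array([(u-c["cx"])/c["f"],(v-c["cy"])/c["f"],1.])
    return c["E"]+d*(z-c["E"][2])/d[2]
def proj(c,p):
    q=c["R"].T@(np.asarray(p)-c["E"]); return c["f"]*q[0]/q[2]+c["cx"],c["f"]*q[1]/q[2]+c["cy"]
def crop(c,fn,x0,y0,x1,y1,k):
    cv2.imwrite(f"pics/{fn}.png",cv2.resize(c["color"][y0:y1,x0:x1],None,fx=k,fy=k,interpolation=cv2.INTER_CUBIC))
def clk(): return round(float(manip.read_state()["clock"]),2)
E
python3 - <<'E'
from h import *
c=grab("scene","b_scene"); d=grab("side","b_side")
crop(c,"b1",60,140,420,320,2); crop(d,"b2",150,80,390,384,2.)
def both(n,a,b,z): print(n,ray(c,*a,z)[:2].round(3),ray(d,*b,z)[:2].round(3))
both("sp1cap",(304,183),(257,265),.02)
both("sp1h",(291,171),(289,263),.02)
both("sp2cap",(254,202),(272,210),.02)
both("sp2h",(247,186),(297,214),.02)
both("post",(302,212),(205,193),.095)
E
```

```text
sp1cap [0.519 0.147] [0.519 0.157]
sp1h [0.461 0.136] [0.456 0.134]
sp2cap [ 0.535 -0.002] [0.525 0.008]
sp2h [0.472 0.002] [0.467 0.003]
post [0.672 0.058] [0.663 0.061]
```

View pics/b1.png

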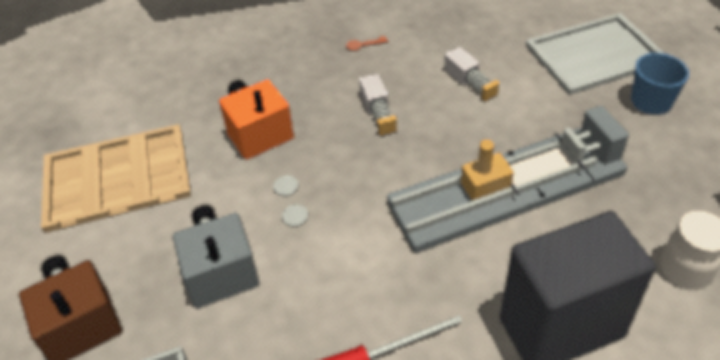

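View pics/b2.png

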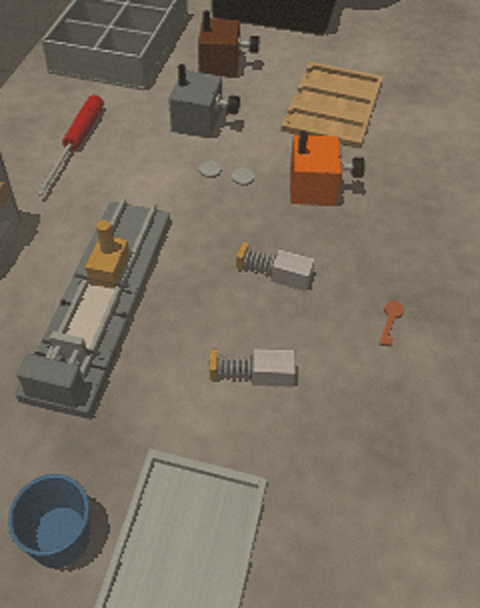

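Run:
```python
from h import *
c=load("b_scene");d=load("b_side")
S=lambda x,y,z:ray(c,60+x/2,140+y/2,z)[:2].round(3)
D=lambda x,y,z:ray(d,150+x/2,80+y/2,z)[:2].round(3)
print("knob",S(204,215,.04),D(233,104,.04))
print("greybox top",[S(*p,.062) for p in [(175,240),(240,216),(256,262),(185,283)]])
print("pass tray",[S(*p,.011) for p in [(42,165),(180,127),(189,192),(45,224)]],[D(*p,.011) for p in [(310,63),(383,76),(362,144),(283,130)]])
print("scrap",[S(*p,.011) for p in [(528,46),(617,17),(662,48),(573,90)]],[D(*p,.011) for p in [(152,453),(267,482)]])
print("tester",[S(*p,.018) for p in [(388,205),(413,248),(627,170)]],[D(*p,.018) for p in [(122,202),(170,212),(90,416)]])
print("tokens",[S(*p,.004) for p in [(286,185),(295,215)]],"cup",S(660,75,.0))
```

```text
knob [ 0.607 -0.243] [ 0.607 -0.244]
greybox top [array([ 0.646, -0.275]), array([ 0.641, -0.208]), array([ 0.702, -0.205]), array([ 0.699, -0.274])]
pass tray [array([ 0.433, -0.413]), array([ 0.431, -0.247]), array([ 0.542, -0.254]), array([ 0.528, -0.412])] [array([ 0.526, -0.411]), array([ 0.412, -0.409]), array([ 0.421, -0.244]), array([ 0.533, -0.243])]
scrap [array([0.456, 0.245]), array([0.446, 0.403]), array([0.532, 0.42 ]), array([0.561, 0.254])] [array([0.552, 0.255]), array([0.44 , 0.252])]
tester [array([ 0.653, -0.048]), array([ 0.717, -0.044]), array([0.711, 0.233])] [array([ 0.697, -0.043]), array([ 0.633, -0.043]), array([0.622, 0.238])]
tokens [array([ 0.569, -0.146]), array([ 0.616, -0.148])] cup [0.57  0.391]
```

Run:
```python
from h import *
P=[np.pi,0,np.pi/2]
manip.move_pose([0.59,-0.243,0.36],P)
c=grab("wrist","c1"); print(clk())
manip.move_pose([0.60,0.03,0.45],P)
c=grab("wrist","c2"); print(clk())
```

```text
2.08
3.24
```

View pics/c1.png

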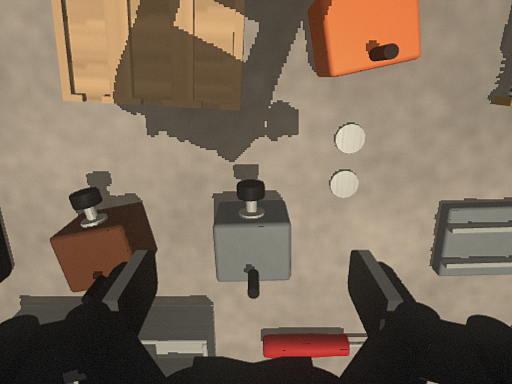

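View pics/c2.png

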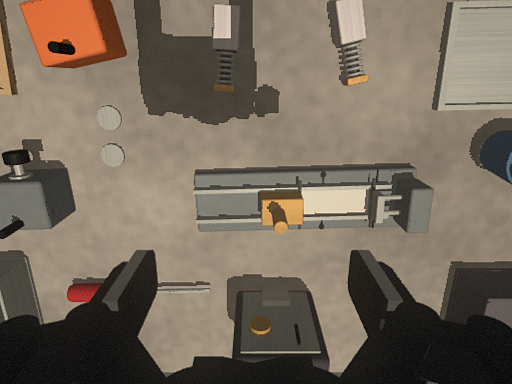

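Run:
```python
from h import *
c=load("c1");d=load("c2")
print("head",ray(c,250.5,183,.053),ray(c,250.5,190,.045))
print("boxtop",[ray(c,u,v,.062) for u,v in [(215,226),(290,226),(217,280),(291,279)]])
crop(c,"c1a",190,150,320,310,4); crop(d,"c2a",180,150,440,245,3)
crop(d,"c2b",190,0,400,110,3)
```

```text
head [ 0.5961627  -0.24444927  0.053     ] [ 0.60533772 -0.24452797  0.045     ]
boxtop [array([ 0.63301007, -0.27582386,  0.062     ]), array([ 0.6331238 , -0.20972418,  0.062     ]), array([ 0.68821388, -0.27599921,  0.062     ]), array([ 0.68724205, -0.20698478,  0.062     ])]
```

View pics/c1a.png

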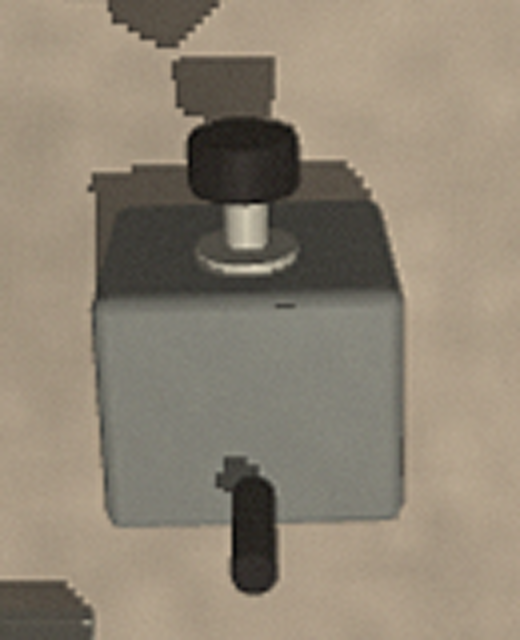

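View pics/c2a.png

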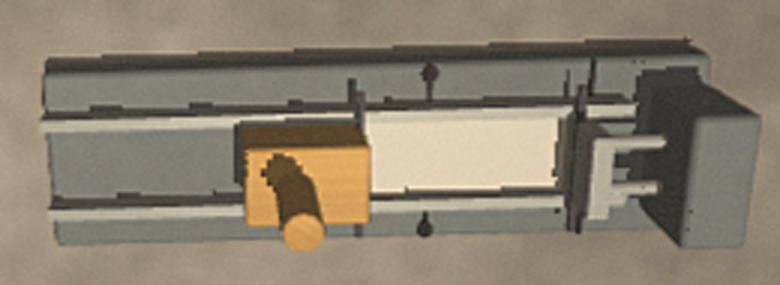

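View pics/c2b.png

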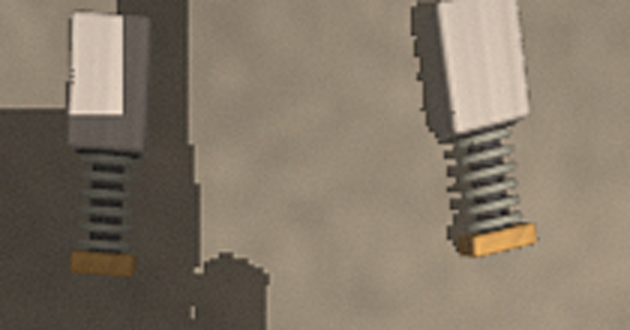

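Run:
```python
from h import *
P=[np.pi,0,np.pi/2]
manip.move_pose([0.605,-0.2443,0.27],P)
manip.move_l([0.605,-0.2443,0.196],0.1)
claw.grasp(30); s=manip.read_state(); print(s["finger_gap"],s["wrist_force"])
r=manip.move_l([0.583,-0.2443,0.196],0.03,stop_force=14); s=manip.read_state(); print(r,s["ee_pos"],s["wrist_force"],s["finger_gap"])
claw.gripper_open()
manip.move_l([0.589,-0.2443,0.30],0.2)
manip.move_pose([0.59,-0.243,0.36],P)
c=grab("wrist","d1"); print(clk(), manip.read_state()["wrist_force"])
d=load("c2")
f=lambda x,y,z:ray(d,180+x/3,150+y/3,z)[:2].round(4)
print("dots",f(430,72,.018),f(425,228,.018))
print("edges",f(48,63,.018),f(705,45,.018),f(58,243,.018))
print("loadline",f(592,60,.018), "slideptr",f(352,85,.02),"face z53",f(370,146,.053),f(370,226,.053),"back",f(245,148,.053))
print("post",f(303,233,.095))
print("rails",f(44,125,.028),f(636,108,.028),f(48,215,.028),f(560,200,.028))
```

```text
0.024752005671571056 [-1.60194527 -5.35632294  2.38262352]
True [ 0.58810099 -0.24540283  0.19650799] [ 2.75859843 -1.89300004  0.35952162] 0.02464474349917198
8.23 [ 0.02389875  0.60562735 -0.06816996]
dots [0.634  0.1185] [0.7053 0.1209]
edges [ 0.6299 -0.0408] [0.6225 0.2314] [ 0.7124 -0.0408]
loadline [0.6289 0.1855] slideptr [0.639  0.0859] face z53 [0.654  0.0893] [0.6881 0.0909] back [0.6547 0.0405]
post [0.6714 0.0602]
rails [ 0.6538 -0.0421] [0.6466 0.2021] [ 0.6944 -0.0426] [0.6877 0.1751]
```

View pics/d1.png

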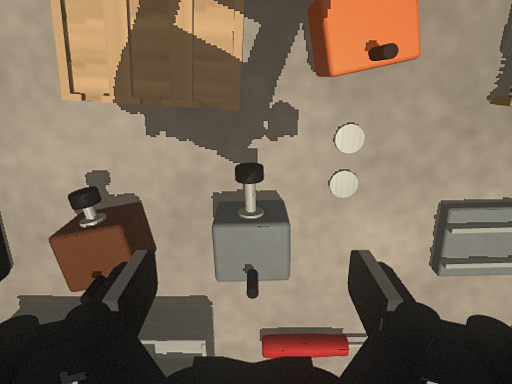

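```bash
cat >> h.py <<'E'
TY=0.0295
UX=np.array([-np.sin(TY),np.cos(TY)]); TO=np.array([.67046,.0872])
def T(x,y=0): return TO+x*UX+y*np.array([-UX[1],UX[0]])
SL=[np.pi,0,np.pi/2+TY]
def xy(p,z): return [p[0],p[1],z]
def tx(p): return float((np.asarray(p)[:2]-TO)@UX)
E
python3 - <<'E'
from h import *
p=T(.003-.030)
manip.move_pose(xy(p,.31),SL)
manip.move_l(xy(p,.237),.1)
claw.grasp(50); s=manip.read_state(); print(s["finger_gap"],tx(s["ee_pos"]),s["wrist_force"])
r=manip.move_l(xy(T(-.066),.237),.06,stop_force=12); s=manip.read_state(); print(r,tx(s["ee_pos"]),s["wrist_force"])
grab("wrist","e0")
claw.gripper_open()
s=manip.read_state();print(tx(s["ee_pos"]),s["wrist_force"])
manip.move_l(list(s["ee_pos"][:2])+[.32],.2)
manip.move_pose([.43,.10,.38],[np.pi,0,np.pi/2])
grab("wrist","e1"); print(clk())
E
```

```text
0.014913432744022292 -0.027024943415933207 [-1.67111475 -0.67501458  3.44067583]
True -0.06037606448882697 [-0.85580182  5.23708599  4.69332491]
-0.05969402259536847 [-0.76294706 -0.32523839  0.12601123]
13.9
```

View pics/e0.png

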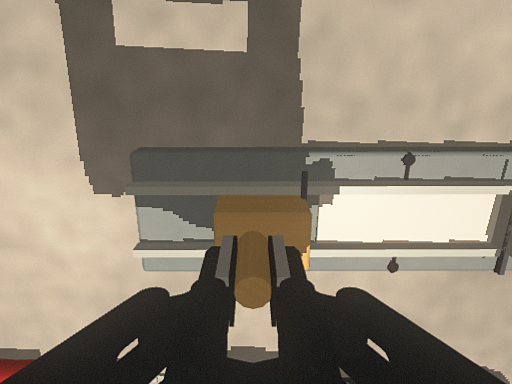

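View pics/e1.png

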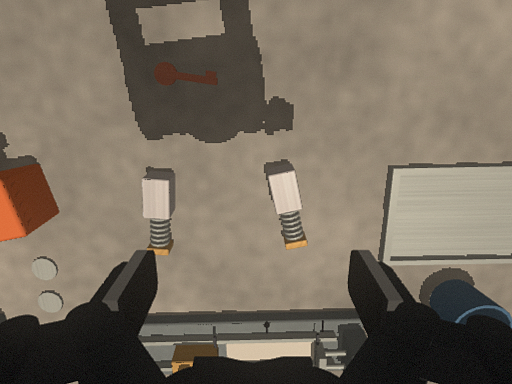

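```bash
cat >> h.py <<'E'
def cart(c,box,ztop=.030,zcap=.015):
    """housing top (bright) and brass cap -> housing centre, yaw"""
    x0,y0,x1,y1=box; im=c["color"][y0:y1,x0:x1]; hsv=cv2.cvtColor(im,cv2.COLOR_BGR2HSV)
    h=cv2.inRange(hsv,(0,0,185),(180,40,255)); b=cv2.inRange(hsv,(10,110,90),(30,255,255))
    def big(m):
        cs,_=cv2.findContours(m,cv2.RETR_EXTERNAL,cv2.CHAIN_APPROX_NONE); return max(cs,key=cv2.contourArea)
    out={}
    k=big(h); q=cv2.boxPoints(cv2.minAreaRect(k))+[x0+.0,y0+.0]
    w=np.array([ray(c,u,v,ztop)[:2] for u,v in q]); out["corn"]=w.round(4)
    ctr=w.mean(0); e1=w[1]-w[0]; e2=w[2]-w[1]
    L=e1 if np.linalg.norm(e1)>np.linalg.norm(e2) else e2
    M=cv2.moments(big(b)); cap=ray(c,M["m10"]/M["m00"]+x0,M["m01"]/M["m00"]+y0,zcap)[:2]
    if L@(cap-ctr)<0: L=-L
    out.update(ctr=ctr,yaw=float(np.arctan2(L[1],L[0])),yawcap=float(np.arctan2(*(cap-ctr)[::-1])),size=(np.linalg.norm(e1),np.linalg.norm(e2)),cap=cap)
    return out
E
python3 - <<'E'
from h import *
c=load("e1")
print(cart(c,(255,150,325,255)));print(cart(c,(130,155,190,260)))
E
```

```text
{'corn': array([[0.4438, 0.1166],
       [0.4381, 0.1417],
       [0.4777, 0.1515],
       [0.4838, 0.1255]]), 'ctr': array([0.46083058, 0.13383306]), 'yaw': 0.2431477273391795, 'yawcap': 0.22876760886240854, 'size': (np.float64(0.025776667092735312), np.float64(0.040792159256352614)), 'cap': array([0.52762898, 0.14938666])}
{'corn': array([[0.4495, 0.0007],
       [0.4478, 0.006 ],
       [0.4641, 0.0098],
       [0.4659, 0.0044]]), 'ctr': array([0.45681103, 0.00524   ]), 'yaw': 0.2258722046974628, 'yawcap': -0.11469280688097179, 'size': (np.float64(0.00558034498052774), np.float64(0.01673248770629029)), 'cap': array([ 0.53627012, -0.00391356])}
```

```bash
cat >> h.py <<'E'
def pick(ctr,yaw,z=.185,sq=40):
    o=[np.pi,0,yaw]
    manip.move_pose(xy(ctr,z+.08),o); manip.move_l(xy(ctr,z),.12)
    claw.grasp(sq); s=manip.read_state(); print("pick gap",s["finger_gap"],s["wrist_force"])
    manip.move_l(xy(ctr,z+.10),.2); print("lift gap",manip.read_state()["finger_gap"])
def put(ctr,yaw,z,up=.10,over=.002,sf=6):
    o=[np.pi,0,yaw]
    manip.move_pose(xy(ctr,z+.07),o); manip.move_l(xy(ctr,z+.008),.12)
    r=manip.move_l(xy(ctr,z-over),.02,stop_force=sf); s=manip.read_state(); print("put",r,s["ee_pos"],s["wrist_force"])
    claw.gripper_open(); manip.move_l(list(s["ee_pos"][:2])+[z+up],.2)
E
python3 - <<'E'
from h import *
pick([.461,.134],.24+np.pi/2)
p=T(.063)
put(p,TY,.205,up=.17)
manip.move_pose(xy(T(.03)+[-.05,0],.36),SL)
grab("wrist","f1");print(clk())
E
```

```text
pick gap 0.02710405415784557 [-0.82379328  0.01352093  5.16485633]
lift gap 0.02732317571888719
put True [0.66881246 0.1502253  0.20542843] [ 0.61858738 -0.19078685  3.68601081]
22.23
```

View pics/f1.png

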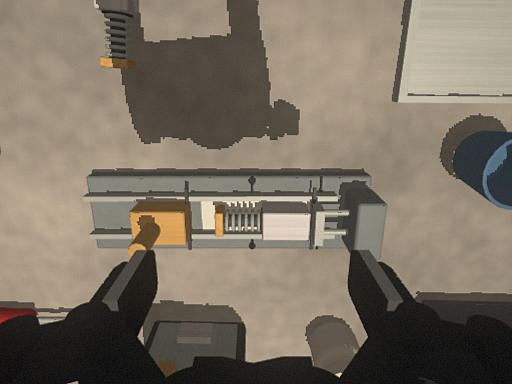

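Run:
```python
from h import *
p=T(-.0595)
manip.move_pose(xy(p,.31),SL)
manip.move_l(xy(p,.237),.12)
claw.grasp(50)
s=manip.read_state(); x0=tx(s["ee_pos"]); f0=s["wrist_force"]; print(x0,f0,s["finger_gap"])
for q in (.035,.045,.052):
    manip.move_l(xy(T(-.0595+q),.237),.05); manip.wait(.3)
    s=manip.read_state(); print(q,tx(s["ee_pos"])+.0597,(s["wrist_force"]-f0).round(2))
c=grab("wrist","g1");print(clk()); crop(c,"g1a",230,100,500,300,2.9)
```

```text
-0.05949608157423046 [-2.29963337  1.0535595   3.18599613] 0.014297371685938845
0.035 0.03567595144832621 [ 1.43 -0.4   1.68]
0.045 0.04539382605550758 [-0.15 -1.94  1.75]
0.052 0.052159570260596005 [ 1.   -3.91  0.79]
26.61
```

View pics/g1.png

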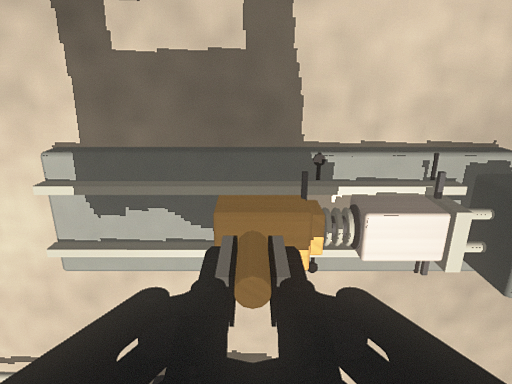

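View pics/g1a.png

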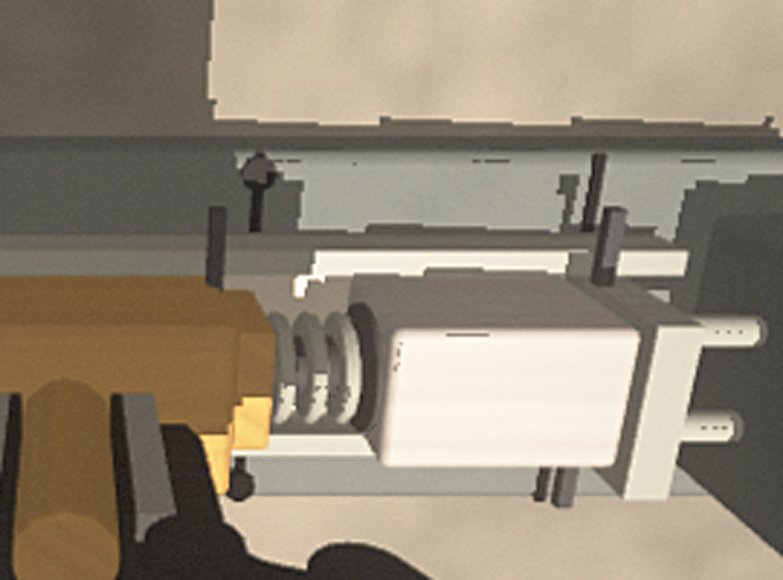

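Run:
```python
from h import *
c=load("g1")
g=lambda x,y,z:tx(ray(c,230+x/2.9,100+y/2.9,z))
for z in (.018,.024,.028,.032,.036): print(z,"slide ptr",round(g(216,210,z),4),"plate ptr",round(g(614,210,z),4))
print("dot line",g(256,220,.018),g(238,470,.018),"load line",g(598,158,.018),g(592,225,.018),"bottom",g(540,490,.018),g(565,490,.018))
crop(load("f1"),"f1a",180,160,380,260,4)
```

```text
0.018 slide ptr 0.024 plate ptr 0.1049
0.024 slide ptr 0.0231 plate ptr 0.1014
0.028 slide ptr 0.0224 plate ptr 0.0991
0.032 slide ptr 0.0218 plate ptr 0.0967
0.036 slide ptr 0.0211 plate ptr 0.0943
dot line 0.0322879369179725 0.031863112995761285 load line 0.09982270708094672 0.10100667997826294 bottom 0.0999247055186029 0.10553317908869228
```

View pics/f1a.png

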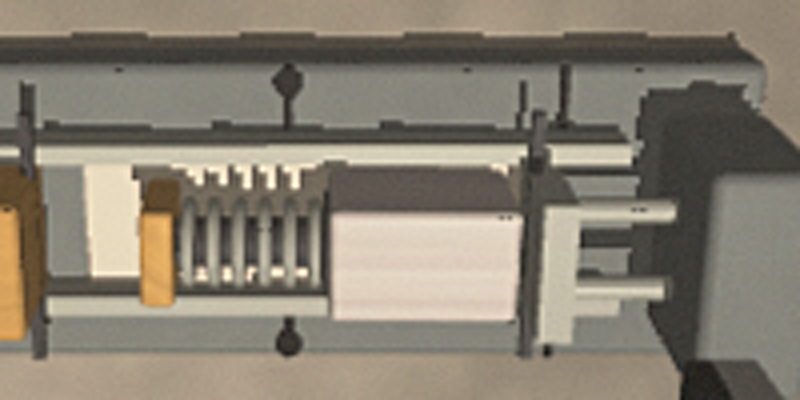

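Run:
```python
from h import *
c=load("f1")
g=lambda x,y,z:tx(ray(c,180+x/4,160+y/4,z))
for z in (.018,.024,.028,.032,.036): print(z,"slide ptr",round(g(27,95,z),4),"plate ptr",round(g(540,120,z),4),round(g(526,350,z),4),"plateface top z53",round(g(541,210,.053),4))
print("dots",g(288,110,.018),g(288,330,.018),"load",g(565,90,.018),g(547,350,.018))
c=load("g1");g=lambda x,y,z:tx(ray(c,230+x/2.9,100+y/2.9,z))
print("g1 plate face z53", g(655,326,.053),g(626,495,.053),"slide face?",g(250,290,.053))
```

```text
0.018 slide ptr -0.0321 plate ptr 0.0942 0.0942 plateface top z53 0.0887
0.024 slide ptr -0.0308 plate ptr 0.093 0.093 plateface top z53 0.0887
0.028 slide ptr -0.03 plate ptr 0.0922 0.0922 plateface top z53 0.0887
0.032 slide ptr -0.0292 plate ptr 0.0914 0.0914 plateface top z53 0.0887
0.036 slide ptr -0.0284 plate ptr 0.0906 0.0906 plateface top z53 0.0887
dots 0.03197128238622527 0.03187613151539098 load 0.09987435467859784 0.09968095708229961
g1 plate face z53 0.0950997904363285 0.09617620813682584 slide face? 0.024853039669045084
```

```bash
cat >> h.py <<'E'
def tcrop(c,fn): crop(c,fn,230,100,500,300,2.9)
def gx(c,x,y,z): return round(tx(ray(c,230+x/2.9,100+y/2.9,z)),4)
E
python3 - <<'E'
from h import *
manip.move_l(xy(T(-.0595+.055),.237),.05); manip.wait(.3)
s=manip.read_state(); print(tx(s["ee_pos"])+.0597,s["wrist_force"])
c=grab("wrist","g2");print(clk()); tcrop(c,"g2a")
E
```

```text
0.05503990339443425 [-1.72281968 -4.12611732  5.08606953]
27.21
```

View pics/g2a.png

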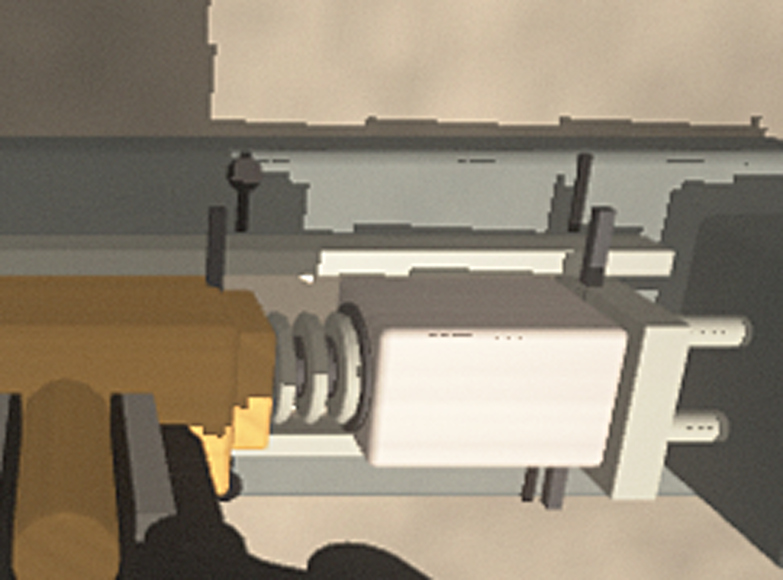

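Run:
```python
from h import *
for n,a,b,p,l in (("g1",(655,326),(626,495),(612,222),(598,158)),("g2",(642,326),(612,495),(599,222),(586,158))):
    c=load(n); print(n,gx(c,*a,.053),gx(c,*b,.053),"ptr",[gx(c,*p,z) for z in (.034,.037)],"line",gx(c,*l,.018))
```

```text
g1 0.0951 0.0962 ptr [0.0956, 0.0938] line 0.0998
g2 0.0957 0.0964 ptr [0.096, 0.0942] line 0.1002
```

Run:
```python
from h import *
manip.move_l(xy(T(-.0595+.0665),.237),.05); manip.wait(.3)
s=manip.read_state(); print(tx(s["ee_pos"])+.0597,s["wrist_force"])
c=grab("wrist","g3");print(clk()); tcrop(c,"g3a")
```

```text
0.06625864863176248 [-2.09684191 -6.11473062  5.95735381]
27.94
```

View pics/g3a.png

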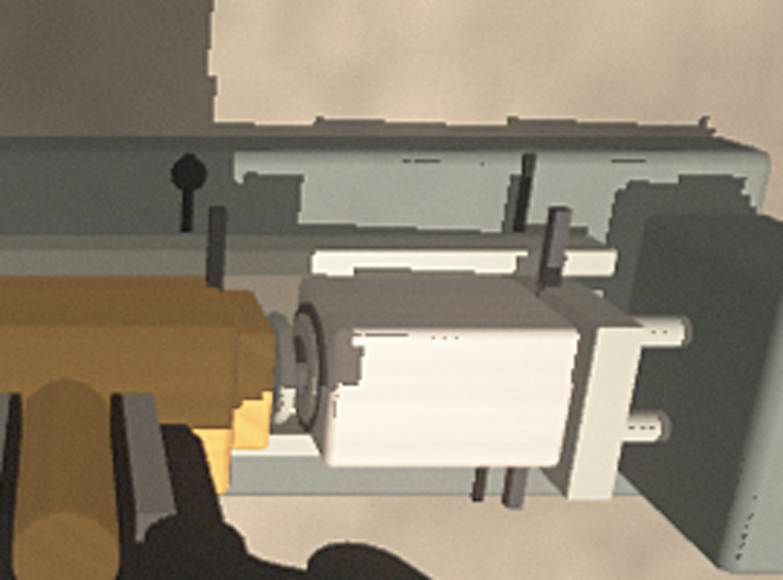

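Run:
```python
from h import *
c=load("g3"); print(gx(c,597,326,.053),gx(c,568,495,.053),"ptr",[gx(c,556,222,z) for z in (.034,.037)],"line",gx(c,529,158,.018),"mark",gx(c,187,215,.018),"slide",gx(c,217,222,.034))
```

```text
0.0991 0.0995 ptr [0.099, 0.0975] line 0.1 mark 0.0321 slide 0.0357
```

Run:
```python
from h import *
manip.move_l(xy(T(-.0595+.0672),.237),.05); manip.wait(1.4)
s=manip.read_state(); print(tx(s["ee_pos"])+.0597,s["wrist_force"])
c=grab("wrist","g4");print(clk()); tcrop(c,"g4a")
grab("side","g4s")
crop(load("g4s"),"g4sa",150,170,270,290,5)
```

```text
0.06669371204361317 [-1.83537523 -7.70149845  5.1487744 ]
29.64
```

View pics/g4a.png

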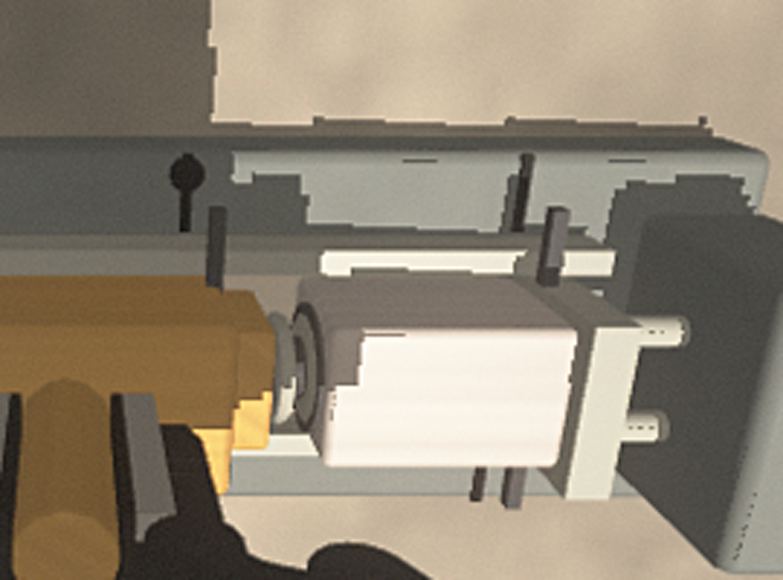

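View pics/g4sa.png

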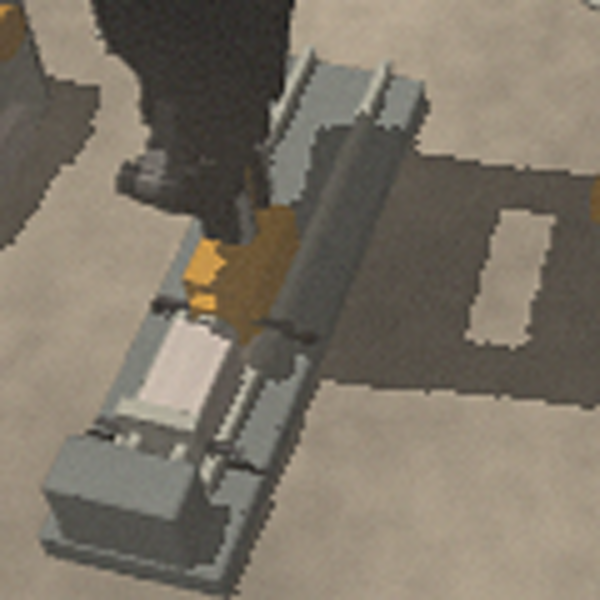

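```bash
cat >> h.py <<'E'
def retract():
    manip.move_l(xy(T(-.056),.237),.08)
    r=manip.move_l(xy(T(-.066),.237),.04,stop_force=10); s=manip.read_state(); print("retract",r,tx(s["ee_pos"]))
    claw.gripper_open(); s=manip.read_state(); manip.move_l(list(s["ee_pos"][:2])+[.32],.2)
E
python3 - <<'E'
from h import *
retract()
manip.move_pose(xy(T(.03)+[-.05,0],.36),SL)
grab("wrist","h1");print(clk())
c=load("h1");crop(c,"h1a",180,160,380,260,4)
print(cart(c,(200,195,320,250),.050,.035))
grab("side","h1s")
E
```

```text
retract True -0.06019514045783135
32.7
{'corn': array([[0.6548, 0.1329],
       [0.6535, 0.1745],
       [0.6786, 0.1767],
       [0.6799, 0.134 ]]), 'ctr': array([0.6666785 , 0.15454388]), 'yaw': -1.5400176810845392, 'yawcap': -1.5128683757837122, 'size': (np.float64(0.041649172959538995), np.float64(0.025152151379270044)), 'cap': array([0.67032787, 0.09161592])}
```

View pics/h1.png

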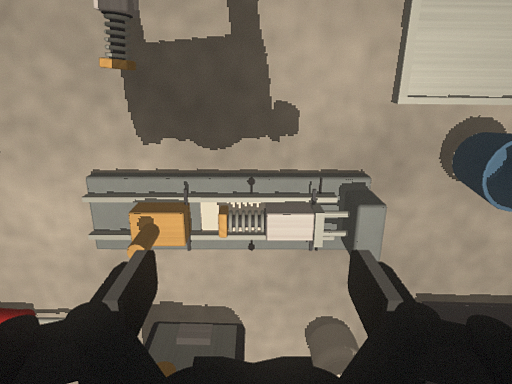

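View pics/h1s.png

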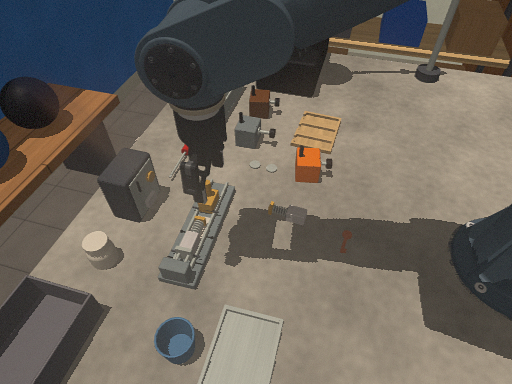

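Run:
```python
from h import *
c=load("e1"); print([ray(c,u,v,.011)[:2].round(4) for u,v in [(389,165),(381,264)]])
c=load("h1"); print([ray(c,u,v,.011)[:2].round(4) for u,v in [(397,102)]])
pick([.6680,.1545],TY,z=.205)
put([.476,.315],np.pi/2+.0,.188,up=.1)
manip.move_pose([.42,.30,.40],[np.pi,0,np.pi/2])
grab("wrist","i1");print(clk())
```

```text
[array([0.4372, 0.2438]), array([0.5554, 0.2497])]
[array([0.5553, 0.2507])]
pick gap 0.026971425629841828 [-0.82140754  0.3381611   3.24760904]
lift gap 0.0273429207875273
put True [0.47610316 0.31505851 0.18840143] [-1.50572014 -0.22749081  6.38942795]
40.28
```

View pics/i1.png

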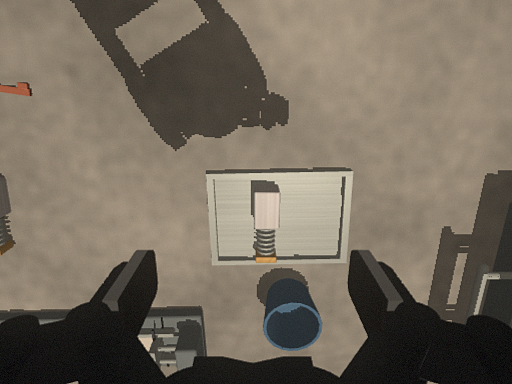

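Run:
```python
from h import *
c=load("i1"); print([ray(c,265,v,z)[:2].round(4) for v,z in [(258,.030),(263,.030),(264,.011)]])
print([ray(c,u,v,.011)[:2].round(4) for u,v in [(207,170),(352,168),(347,264),(212,266)]])
print(cart(c,(240,175,290,268),.033,.018)); crop(c,"i1a",195,155,365,275,4)
```

```text
[array([0.5363, 0.3151]), array([0.5428, 0.3152]), array([0.5557, 0.316 ])]
[array([0.4365, 0.2501]), array([0.4342, 0.4112]), array([0.5556, 0.4164]), array([0.5585, 0.251 ])]
{'corn': array([[0.4359, 0.2876],
       [0.4359, 0.339 ],
       [0.503 , 0.3413],
       [0.5031, 0.2868]]), 'ctr': array([0.46947459, 0.31369461]), 'yaw': 0.034255677630771295, 'yawcap': 0.036300581830516376, 'size': (np.float64(0.05142845092907939), np.float64(0.0671736132612471)), 'cap': array([0.54526273, 0.31644698])}
```

View pics/i1a.png

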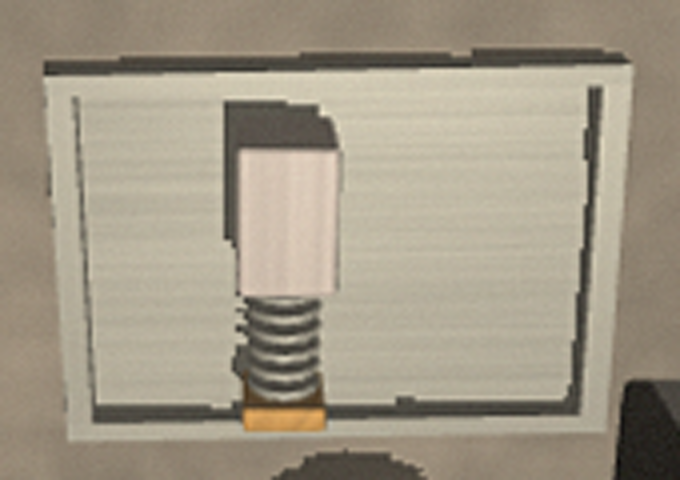

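Run:
```python
from h import *
manip.move_pose([.45,.0,.34],[np.pi,0,np.pi/2])
c=grab("wrist","j1");print(clk()); crop(c,"j1a",180,120,340,260,5)
```

```text
41.51
```

View pics/j1a.png

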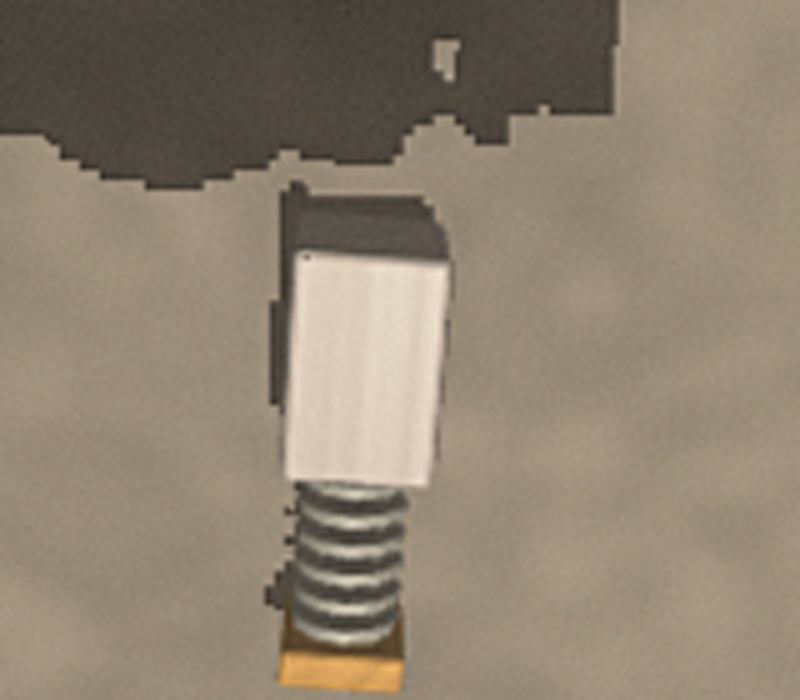

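View pics/j1.png

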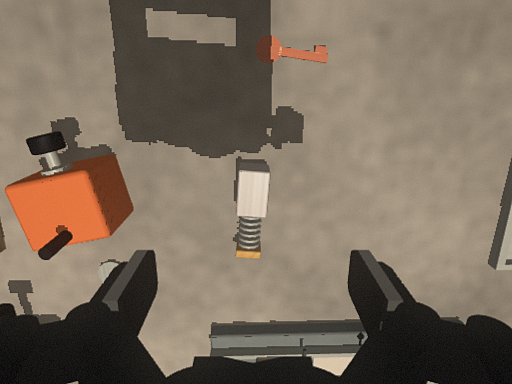

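Run:
```python
from h import *
c=load("j1"); r=cart(c,(225,155,285,262)); print(r)
p=lambda x,y:ray(c,180+x/5,120+y/5,.03)[:2]
q=np.array([p(299,250),p(448,264),p(430,486),p(287,478)]); print(q.round(4),q.mean(0))
L=(q[2]+q[3]-q[0]-q[1]); yaw=np.arctan2(L[1],L[0]); print(yaw)
ctr=q.mean(0)
pick(ctr,yaw+np.pi/2)
put(T(.063),TY,.205,up=.17)
manip.move_pose(xy(T(.03)+[-.05,0],.36),SL)
grab("wrist","k1");print(clk())
```

```text
{'corn': array([[ 0.488 , -0.013 ],
       [ 0.4463, -0.01  ],
       [ 0.448 ,  0.0158],
       [ 0.4898,  0.014 ]]), 'ctr': array([0.46804519, 0.00168183]), 'yaw': -0.07232644586523146, 'yawcap': -0.06621746824173873, 'size': (np.float64(0.04178758311627184), np.float64(0.025879886881819174)), 'cap': array([ 0.53635792, -0.00284829])}
[[ 0.4457 -0.0094]
 [ 0.4482  0.0165]
 [ 0.4903  0.0139]
 [ 0.4887 -0.0121]] [0.46822884 0.00223375]
-0.06192701269400439
pick gap 0.02716036831686848 [-0.35253491 -0.08491636  5.19480305]
lift gap 0.027210602935237197
put True [0.66881253 0.15024532 0.20537663] [-2.09807776e-04  1.76134286e-01  4.36811597e+00]
49.66
```

View pics/k1.png

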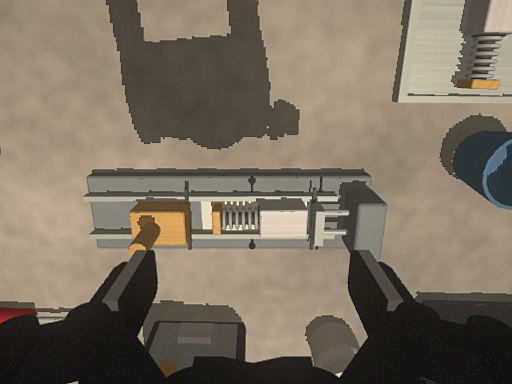

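Run:
```python
from h import *
p=T(-.0595)
manip.move_pose(xy(p,.31),SL)
manip.move_l(xy(p,.237),.12)
claw.grasp(50)
s=manip.read_state(); f0=s["wrist_force"]; print(tx(s["ee_pos"]),f0)
for q in (.035,.045,.052):
    manip.move_l(xy(T(-.0595+q),.237),.05); manip.wait(.3)
    s=manip.read_state(); print(q,tx(s["ee_pos"])+.0597,(s["wrist_force"]-f0).round(2))
c=grab("wrist","l1");print(clk()); tcrop(c,"l1a")
```

```text
-0.05951286307392477 [-1.72558148 -0.86358922  3.80653732]
0.035 0.03565139474783409 [-0.27  1.01  1.22]
0.045 0.04537845834319414 [ 0.39 -0.21  1.51]
0.052 0.05219005159369881 [ 0.9  -2.18  1.54]
54.04
```

View pics/l1a.png

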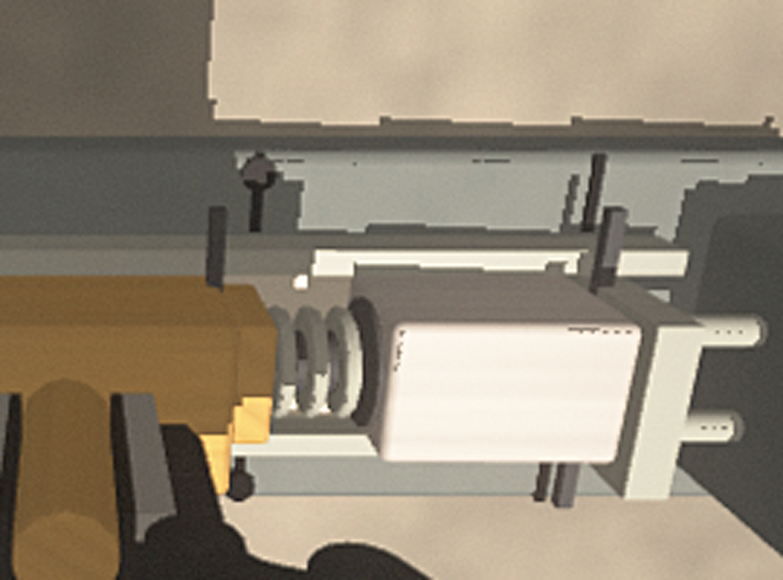

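Run:
```python
from h import *
for n,a,b in (("g1",385,615),("l1",385,615),("g4",325,560)):
    c=load(n); print(n,gx(c,a,464,.05),gx(c,b,464,.05), "line",[gx(c,x,490,.018) for x in ((540,) if n!="g4" else (478,))])
c=load("f1"); print(round(tx(ray(c,180+333/4,160+320/4,.05)),4),round(tx(ray(c,180+518/4,160+320/4,.05)),4))
s=manip.read_state();print(s["ee_pos"],s["ee_rot"])
```

```text
g1 0.0525 0.0949 line [0.0999]
l1 0.0525 0.095 line [0.1]
g4 0.0557 0.0991 line [0.1003]
0.0424 0.0856
[0.67071872 0.07968173 0.23724465] [3.14142445e+00 4.19916972e-04 1.60035790e+00]
```

Run:
```python
from h import *
manip.move_l(xy(T(-.0595+.060),.237),.05); manip.wait(.3); c=grab("wrist","l2"); tcrop(c,"l2a")
manip.move_l(xy(T(-.0595+.0674),.237),.05); manip.wait(1.4)
s=manip.read_state(); print(tx(s["ee_pos"])+.0597,s["wrist_force"])
c=grab("wrist","l3");print(clk()); tcrop(c,"l3a")
```

```text
0.06712023704156224 [-2.14770516 -5.87969139  6.2466942 ]
56.45
```

View pics/l3a.png

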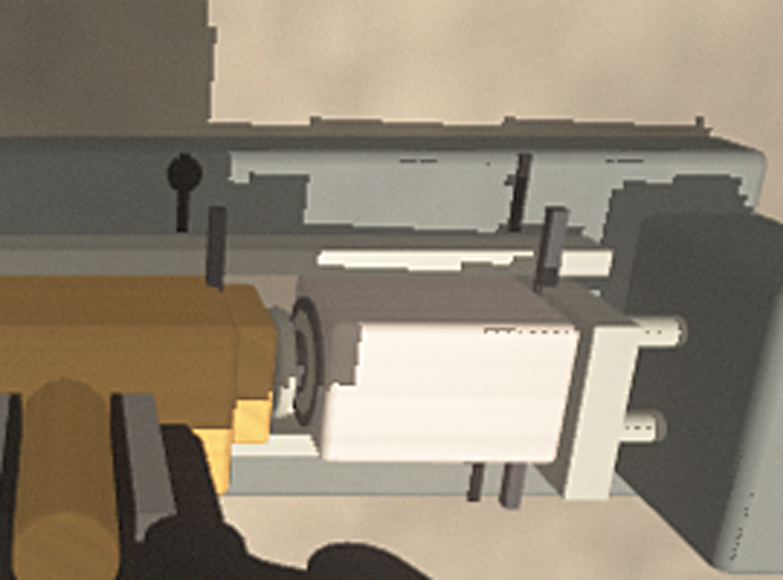

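View pics/l2a.png

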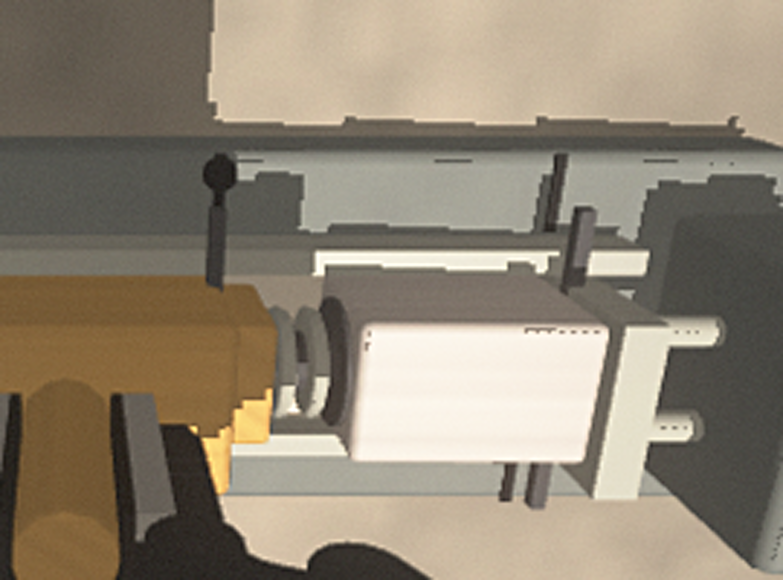

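Run:
```python
from h import *
for n,u in (("g1",613),("g2",601),("l1",613),("l2",583),("g3",559),("g4",556),("l3",554)):
    c=load(n); print(n,[gx(c,u,213,z) for z in(.026,.028,.030)],"slide",[gx(c,217,213,z) for z in(.026,.028,.03)])
c=load("f1"); g=lambda x,y,z:round(tx(ray(c,180+x/4,160+y/4,z)),4)
print("f1",[g(540,116,z) for z in (.026,.028,.03)],[g(27,90,z) for z in (.026,.028,.03)])
```

```text
g1 [0.1001, 0.099, 0.0978] slide [0.023, 0.0226, 0.0223]
g2 [0.1006, 0.0995, 0.0983] slide [0.0258, 0.0255, 0.0251]
l1 [0.1002, 0.099, 0.0978] slide [0.023, 0.0227, 0.0223]
l2 [0.102, 0.1009, 0.0998] slide [0.0307, 0.0303, 0.03]
g3 [0.1036, 0.1025, 0.1014] slide [0.0369, 0.0366, 0.0363]
g4 [0.1033, 0.1023, 0.1012] slide [0.0373, 0.0369, 0.0366]
l3 [0.1034, 0.1024, 0.1013] slide [0.0378, 0.0374, 0.0371]
f1 [0.0926, 0.0922, 0.0918] [-0.0304, -0.0299, -0.0295]
```

Run:
```python
from h import *
retract()
manip.move_pose(xy(T(.03)+[-.05,0],.36),SL)
c=grab("wrist","m1");print(clk())
r=cart(c,(200,195,320,250),.050,.035); print(r["ctr"],r["yaw"],r["size"])
crop(c,"m1a",390,0,512,110,5)
```

```text
retract True -0.0601955793483194
59.46
[0.66619701 0.15449929] -1.5400264965476822 (np.float64(0.04160621128200947), np.float64(0.026131279282468375))
```

View pics/m1.png

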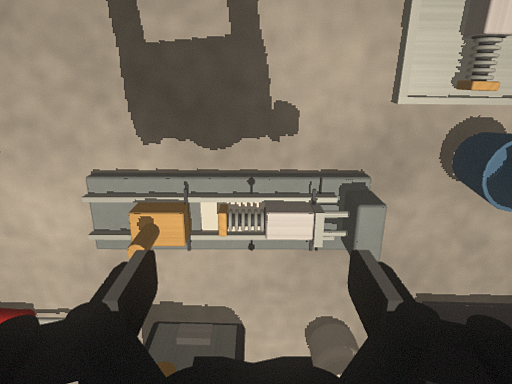

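Run:
```python
from h import *
pick([.6675,.1545],TY,z=.205)
manip.move_pose([.40,.33,.40],[np.pi,0,np.pi/2])
c=grab("wrist","n1");print(clk())
```

```text
pick gap 0.027186758371501286 [0.5373907  0.16397154 4.01981403]
lift gap 0.027074199291849142
64.23
```

View pics/n1.png

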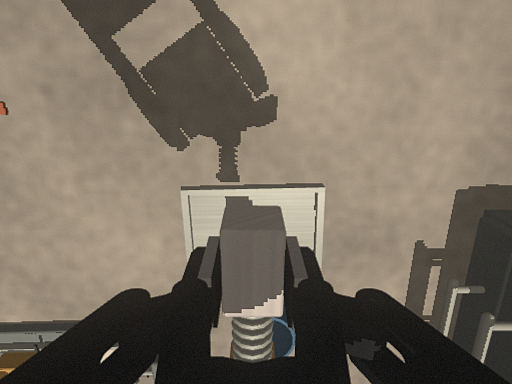

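Run:
```python
from h import *
c=load("m1"); print([ray(c,u,v,z).round(4) for u,v,z in [(472,90,.015),(499,89,.015),(472,34,.033),(470,1,.033)]])
c=grab("side","n2"); crop(c,"n2a",180,290,300,384,6)
```

```text
[array([0.5425, 0.3151, 0.015 ]), array([0.5409, 0.3393, 0.015 ]), array([0.4988, 0.2934, 0.033 ]), array([0.4751, 0.2862, 0.033 ])]
```

View pics/m1a.png

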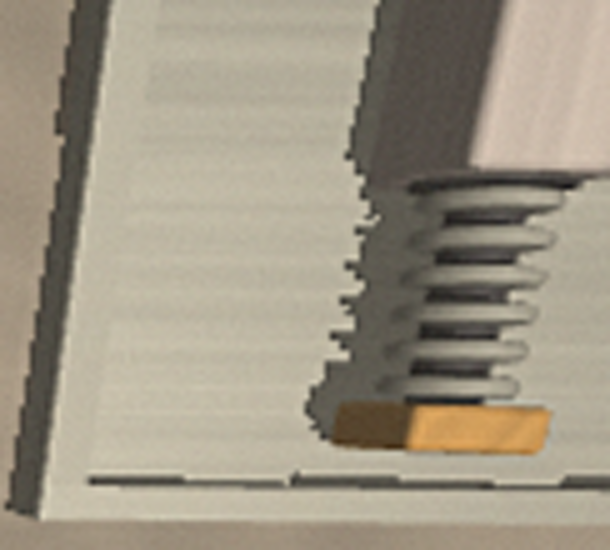

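View pics/n2a.png

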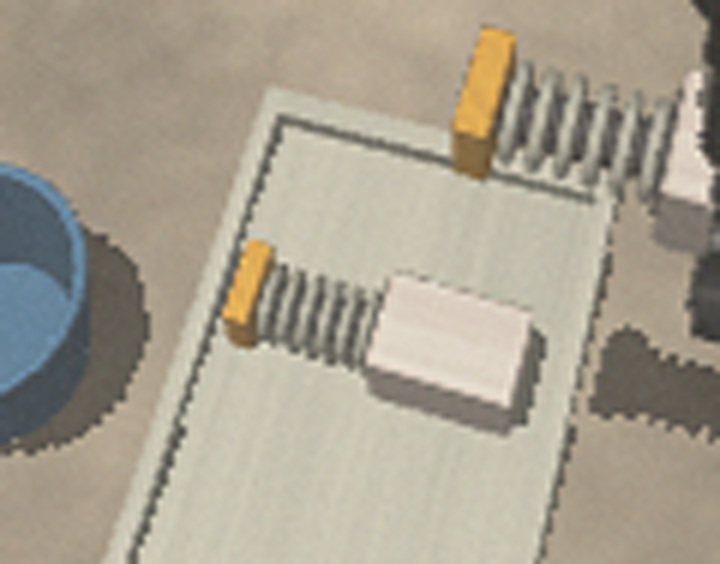

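Run:
```python
from h import *
put([.474,.384],np.pi/2+.02,.188,up=.12)
manip.move_pose([.40,.33,.40],[np.pi,0,np.pi/2])
c=grab("wrist","o1");print(clk())
c=grab("side","o2"); crop(c,"o2a",170,290,290,384,6)
```

```text
put True [0.47409299 0.38406888 0.18839221] [-0.96338422 -0.39798966  5.88063915]
68.08
```

View pics/o1.png

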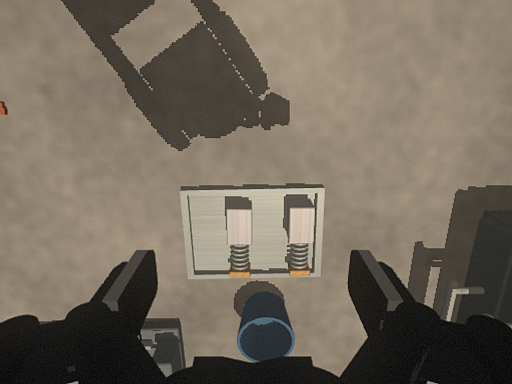

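View pics/o2.png

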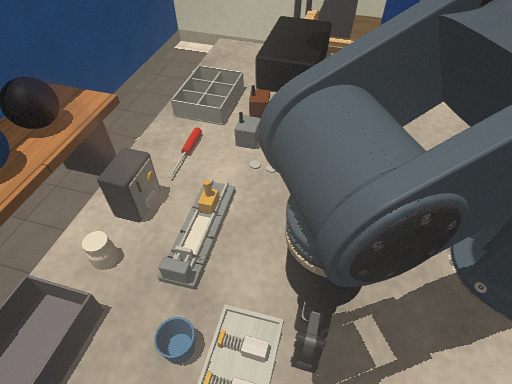

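Run:
```python
from h import *
p=T(-.0595)
manip.move_pose(xy(p,.31),SL); manip.move_l(xy(p,.237),.12); claw.grasp(50)
retract()
P=[np.pi,0,np.pi/2]
manip.move_pose([0.588,-0.2443,0.27],P)
manip.move_l([0.588,-0.2443,0.196],0.1)
claw.grasp(40); s=manip.read_state(); print(s["finger_gap"],s["wrist_force"])
r=manip.move_l([0.614,-0.2443,0.196],0.03,stop_force=16); s=manip.read_state(); print(r,s["ee_pos"],s["wrist_force"])
claw.gripper_open(); s=manip.read_state(); print(s["ee_pos"])
manip.move_l(list(s["ee_pos"][:2])+[0.30],0.2)
manip.move_pose([0.59,-0.243,0.36],P)
c=grab("wrist","p1"); crop(c,"p1a",190,150,320,310,4)
manip.move_pose([0.45,-0.1,0.5],P)
grab("wrist","p2");grab("scene","p3");grab("side","p4"); print(clk())
```

```text
retract True -0.060222913751090096
0.024227619680770526 [-1.68078741 -7.22416962  1.56989431]
True [ 0.60463961 -0.24526337  0.19660785] [-4.41028942 -0.86294048  7.53259683]
[ 0.60456372 -0.24497113  0.19584006]
78.82
```

View pics/p1a.png

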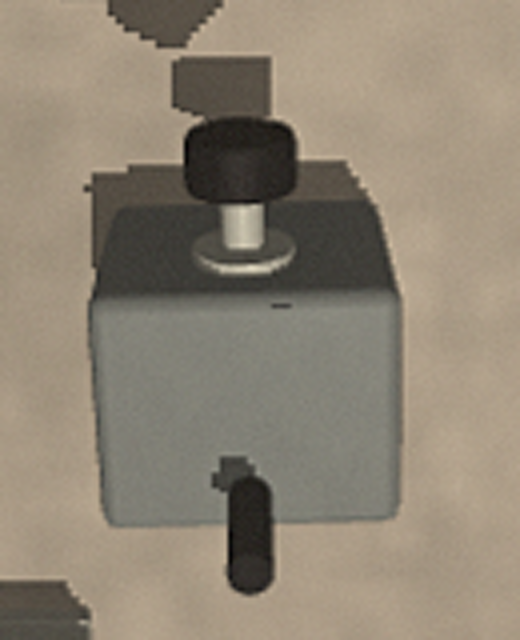

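View pics/p3.png

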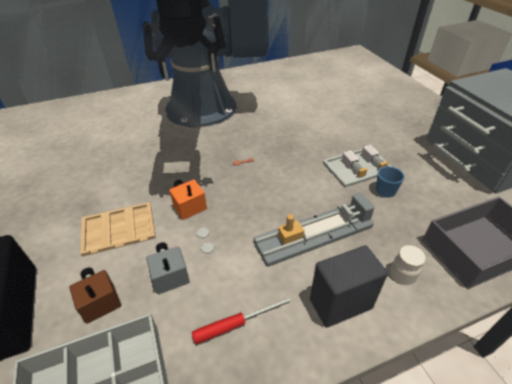

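View pics/p4.png

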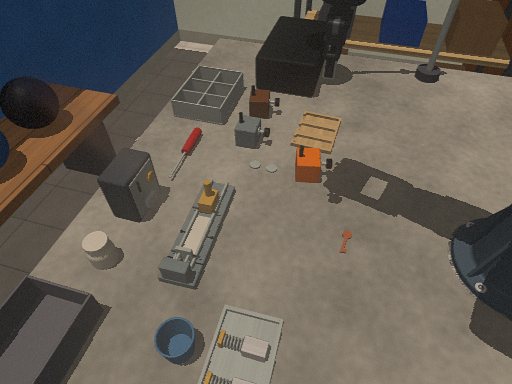

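Run:
```python
from h import *
print(finish_job(), clk())
```

```text
the job is handed in; nothing more can be done
the job is handed in; nothing more can be done
```

The job is done and handed in at about 79 s. Both cartridges in the row tested weak, so both went in the plain tray and the divided tray stays empty. The right-hand place held no cartridge.

- **Lamp:** I pulled the grey box's knob out about 17 mm by arm travel, to its stop. At the end I pushed it back in until it stopped, and its last picture matches the one taken at the start.
- **Tests:** I tested the left cartridge, then the middle one. With the plate on the load line for about 1.4 s, the slide stood at about 66.7 mm for the left and 67.1 mm for the middle. Both are past the dotted mark at 60.5 mm. At 52 mm of slide travel the plate was still only about 6–7 mm along; a sound spring would have put it at 9 mm.
- **Last checks:** The final pictures show both cartridges lying flat in the plain tray. The slide is fully back and was drawn to its stop again after sorting. The tokens and cup have not moved, and no cartridge was seen knocked aside.
- **Readings that disagreed:**
  - The wrist force gave only about 5–9 N at the load line, where I expected about 10 N.
  - Camera and arm positions along the rail differed by about 1.7 mm.
  - An early reading of the plate's position from its pointer came out up to 2.5 mm off, because I assumed the wrong pointer height. I judged by the plate's face and its pointer (with the height corrected) against the load line, and by slide travel from the stop.

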